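Sound the new chime bars from low to high

ROBOT

A 6-joint arm with a two-finger parallel gripper is mounted at the origin on the work surface. World frame = base frame: x ahead of the robot, y to its left, z up, the work surface at z = 0. Lengths are in mm, angles in rad, forces in N, time in s.
With the tool pointing down it reaches from about 275 to 750 mm from the base axis. Payload 10.2 kg.
Tool frame: the origin (TCP) lies on the front face of the gripper's body, between the roots of the fingers; the fingertips stand 73 mm ahead of it and the grasp point (between the pads) lies 54 mm ahead of it; z points along the fingers, y is the line along which they close (so a half turn about z gives the same grasp; the last joint's range is limited). The gripper opens to 85 mm and grips with 20 to 120 N. Pads are 22 mm wide; open, the fingers measure 114 mm over their backs; the gripper's body (76 mm by 85 mm) begins 54 mm behind the grasp point. The pads swing forward as they close: fully open they stand 13 mm farther back than shut.
Start: joints at [0.964, 0.313, 1.498, -0, 1.331, -0.223], TCP at [196.598, 486.807, 303.894] pointing down, gripper open.
Joint ranges: [-2.94, 2.94], [-0.97, 2.17], [0.19, 2.56], [-1.23, 4.37], [0.02, 3.11], [-2.88, 2.88]. Speed limits (rad/s): [2.39, 2.39, 3.01, 3.14, 3.14, 3.14].

INTERFACE

Orientations are given as a unit quaternion [w, x, y, z].
In Python, from rig import * gives the robot as it stands.
- The arm moves only by the tool step_arm, never from a script. Its argument "plan" is a list of rows, each an object with "offset": the shift along the tool's x, y, z in cm, a list of three; "rot": the turn, a rotation vector about the tool's x, y, z in degrees, a list of three; "gripper": the finger opening in cm, from 0 to 8.54. In form: [{"offset": [x, y, z], "rot": [wx, wy, wz], "gripper": gripper}, ...]. A call has 1 to 12 rows; each row is the pose to reach, as a shift and turn from the pose commanded when the call began, along the tool's axes at that moment; what a row does not reach only later rows make up. A row lasts 1/10 s, in which the tool goes at most 50 mm and 8.59 degrees, less where a joint would pass 70% of its speed; a pose out of reach is approached as far as the arm can. A call with a gripper value outside its range is refused whole. The fingers move at their own pace and stop on an object; "squeeze" is the grip in N (left out, the last holds). Time passes only in rows, so rows that repeat a pose let the fingers close. It gives the time, the measured TCP pose, the force, the opening and the grip force at its end, in the units of the state.
- sense(): the state, without advancing time (a new reading comes with each control period).
- capture(name): name is "scene" or "top" or "wrist"; returns a dict with "color" (420x560x3 uint8, red, green, blue), "depth" (420x560 float32, mm along the optical axis (not along the pixel's ray), 0 where there is no reading), "vertical_fov" (degrees; the focal length in pixels is half the picture's height over the tangent of half this angle, whatever the lens; pixels are square), "cx", "cy" (the principal point, pixels), "k1" (the pictures are not rectified: a ray, as slopes to the right and down, at radius r is drawn at 1 + k1 r^2 times it, then the intrinsics apply), "rvec" (rotation vector, rad) and "tvec" (3), from world to camera coordinates, as OpenCV has them; the wrist camera has in their place "mount" (4x4, takes a point from camera to tool coordinates, whose origin is the TCP and whose axes are the flange's). Camera axes: x right, y down, z forward; pixel columns grow to the right and rows downward; lengths in mm; the calibration is good to about 2 mm. A picture is of the moment at which its call begins: read the wrist's pose just before it.
- finish_job(): hands the job in; it is judged then, once.
The state is a dict: "time_s": time; "joints": joint angles; "dq": joint speeds; "tau": joint torques, N m; "eef_pos": TCP position; "ee_rot": TCP orientation; "force": force on the tool from outside, world axes, zero at the start; "wrist_torque": the same for the moment, N m; "grip_width": opening from 0.0 (shut) to 1.0 (fully open); "grip_force": force on a finger pad.
Only numpy, scipy, OpenCV 4.12 (cv2) and the standard library are available. Lean on these libraries where they do the work, as an engineer would, in place of code of your own. Each camera call takes 0.05 s, during which the arm holds its last target. There are 200 camera calls.

TASK

Check the set of four newly tuned chime bars by ear: with the hand over the middle of the bar, tap each dark wooden bar lightly with the fingertips, going from the longest bar (lowest note) to the shortest (highest). Leave every bar and box standing where it is, neither lifted nor pushed about, do not press hard, and disturb nothing else on the bench.

Things in the scene. Friction and masses are not known exactly. Their poses are not given: they have to be found in the camera images.
- chime1: resonator box of the longest (lowest note) bar: a loose pale plywood box 260 long (its x) x 58 wide (its y) x 68 high (z), standing on 3 mm rubber feet, with its bar on top. Origin: centre of its underside on the bench. About 0.3 to 0.75 kg with its bar
- bar1: the longest (lowest note) of the four bars: a dark red-brown hardwood bar 270 long (x) x 42 wide (y) x 18 thick, lying lengthwise along its resonator box on two red felt strips. Origin: middle of its underside, 74 above the bench at rest. On the felt it gives straight down by about 1 mm per newton and bottoms hard after 5 mm; it springs back by itself
- bar1_mid (a point): the middle of the top face of the longest (lowest note) bar, 92 above the bench at rest, moving with the bar; x along the bar, z up. Two pins with black rubber caps (10 mm across), 75 mm either side of it along x, stand 5 above the bar's top
- chime2: resonator box of the second longest bar: a loose pale plywood box 228 long (its x) x 58 wide (its y) x 68 high (z), standing on 3 mm rubber feet, with its bar on top. Origin: centre of its underside on the bench. About 0.3 to 0.75 kg with its bar
- bar2: the second longest of the four bars: a dark red-brown hardwood bar 238 long (x) x 42 wide (y) x 18 thick, lying lengthwise along its resonator box on two red felt strips. Origin: middle of its underside, 74 above the bench at rest. On the felt it gives straight down by about 1 mm per newton and bottoms hard after 5 mm; it springs back by itself
- bar2_mid (a point): the middle of the top face of the second longest bar, 92 above the bench at rest, moving with the bar; x along the bar, z up. Two pins with black rubber caps (10 mm across), 66 mm either side of it along x, stand 5 above the bar's top
- chime3: resonator box of the third longest bar: a loose pale plywood box 196 long (its x) x 58 wide (its y) x 68 high (z), standing on 3 mm rubber feet, with its bar on top. Origin: centre of its underside on the bench. About 0.3 to 0.75 kg with its bar
- bar3: the third longest of the four bars: a dark red-brown hardwood bar 206 long (x) x 42 wide (y) x 18 thick, lying lengthwise along its resonator box on two red felt strips. Origin: middle of its underside, 74 above the bench at rest. On the felt it gives straight down by about 1 mm per newton and bottoms hard after 5 mm; it springs back by itself
- bar3_mid (a point): the middle of the top face of the third longest bar, 92 above the bench at rest, moving with the bar; x along the bar, z up. Two pins with black rubber caps (10 mm across), 57 mm either side of it along x, stand 5 above the bar's top
- chime4: resonator box of the shortest (highest note) bar: a loose pale plywood box 164 long (its x) x 58 wide (its y) x 68 high (z), standing on 3 mm rubber feet, with its bar on top. Origin: centre of its underside on the bench. About 0.3 to 0.75 kg with its bar
- bar4: the shortest (highest note) of the four bars: a dark red-brown hardwood bar 174 long (x) x 42 wide (y) x 18 thick, lying lengthwise along its resonator box on two red felt strips. Origin: middle of its underside, 74 above the bench at rest. On the felt it gives straight down by about 1 mm per newton and bottoms hard after 5 mm; it springs back by itself
- bar4_mid (a point): the middle of the top face of the shortest (highest note) bar, 92 above the bench at rest, moving with the bar; x along the bar, z up. Two pins with black rubber caps (10 mm across), 48 mm either side of it along x, stand 5 above the bar's top
- blank: a loose uncut pale-brown bar blank, 150 x 34 x 18, lying flat between two resonator boxes. Origin: on its underside. Loose, to be left alone
- glue: a white glue bottle with orange cap, 44 across, 115 high, standing between two resonator boxes. Origin: on its underside. Loose, to be left alone
- tin: a small closed aluminium tin, 48 across, 52 high, standing between two resonator boxes. Origin: on its underside. Loose, to be left alone
- plane: a steel block plane with brass cap, 160 x 45 x 60, lying at the back of the bench. Origin: on its underside. Loose, to be left alone
- sanding_block: a cork sanding block, 112 x 66 x 28, on the left of the bench. Origin: on its underside. Loose, to be left alone
- bare_box: an unfinished resonator box with no bar on it, 150 x 58 x 68, on the right of the bench; not one of the four. Origin: on its underside. Loose, to be left alone
- clamp: a light bar clamp with red jaws, about 260 x 95 x 18, lying on the right of the bench. Origin: on its underside. Loose, to be left alone
There are look-alikes about, which are no part of the job. Leave any blue look-alike of the chime2 alone.

How it is judged (in metres and radians):
On the way, in this order (a step that is already met when the one before it is completed fails the run):
1. the fingertips tap the longest (lowest note) bar, the hand over its middle (contact force between the fingers and bar1 above 0.5 N and horizontal distance between the grasp point and bar1_mid below 0.04 m and contact force between the fingers and bar2 below 0.1 N and contact force between the fingers and bar3 below 0.1 N and contact force between the fingers and bar4 below 0.1 N), for 0.02 s.
2. the fingertips tap the second longest bar, the hand over its middle (contact force between the fingers and bar2 above 0.5 N and horizontal distance between the grasp point and bar2_mid below 0.04 m and contact force between the fingers and bar1 below 0.1 N and contact force between the fingers and bar3 below 0.1 N and contact force between the fingers and bar4 below 0.1 N), for 0.02 s.
3. the fingertips tap the third longest bar, the hand over its middle (contact force between the fingers and bar3 above 0.5 N and horizontal distance between the grasp point and bar3_mid below 0.04 m and contact force between the fingers and bar1 below 0.1 N and contact force between the fingers and bar2 below 0.1 N and contact force between the fingers and bar4 below 0.1 N), for 0.02 s.
4. the fingertips tap the shortest (highest note) bar, the hand over its middle (contact force between the fingers and bar4 above 0.5 N and horizontal distance between the grasp point and bar4_mid below 0.04 m and contact force between the fingers and bar1 below 0.1 N and contact force between the fingers and bar2 below 0.1 N and contact force between the fingers and bar3 below 0.1 N), for 0.02 s.
At the end, for the whole second after the job is handed in: All four bars tapped with the hand over the middle (within 4 cm) in order of length, longest first, each with 0.5 to 15 N; the boxes upright and still within 1.5 cm of their places, bars sprung back up (tops over 89 mm), other things within 2 cm of their places (distance of each of chime1, chime2, chime3, chime4 from where it was at the start of the episode below 0.015 m and angle between each of chime1, chime2, chime3, chime4's own z axis and vertical below 0.05 rad and linear speed of each of chime1, chime2, chime3, chime4 below 0.02 m/s and height (world z) of each of bar1_mid, bar2_mid, bar3_mid, bar4_mid above 0.089 m and distance of each of blank, glue, tin, plane, sanding_block, bare_box, clamp from where it was at the start of the episode below 0.02 m); the robot touches nothing.
It fails at once if a bar is struck or pressed hard (over 15 N) (contact force between any of the fingers, the arm and bar1 above 15 N or contact force between any of the fingers, the arm and bar2 above 15 N or contact force between any of the fingers, the arm and bar3 above 15 N or contact force between any of the fingers, the arm and bar4 above 15 N).
It fails at once if a chime (bar and box) is lifted, tipped or pushed more than 1.5 cm out of its place (distance of any of chime1, chime2, chime3, chime4 from where it was at the start of the episode above 0.015 m or height (world z) of any of chime1, chime2, chime3, chime4 above 0.008 m or angle between any of chime1, chime2, chime3, chime4's own z axis and vertical above 0.12 rad).
It fails at once if another thing on the bench is knocked or carried more than 2 cm or tipped over (distance of any of blank, glue, tin, plane, sanding_block, bare_box, clamp from where it was at the start of the episode above 0.02 m or angle between any of blank, glue, tin, plane, sanding_block, bare_box, clamp's own z axis and vertical above 0.3 rad).
It also fails if it takes over 48 s, if anything falls off the work surface, if the arm or the gripper's body presses on something with over 40 N, if the wrist force passes 120 N, or if a joint passes its speed limit or range.

## Working session

There is one attempt and no reset: what is moved stays moved. The work goes in short steps, Python scripts to look and compute and a tool call to move; the robot and the scene stay as the last step left them, time stands still between calls to the robot, and variables do not carry over. Pictures are saved under pics/ and viewed, at most 10 in all, crops included, and the job is handed in when it is done.

Besides the shell and the picture viewer there is one more tool, called after "Request:" as a command line: name --argument value ..., lists and objects as JSON in quotes. step_arm: Moves the arm, as the interface text tells. Its arguments: {"type":"object","properties":{"plan":{"type":"array"},"squeeze":{"type":"number"}},"required":["plan"]}

```bash
mkdir -p pics; cat > h.py <<'E'
from rig import *
import numpy as np, cv2
def cloud(c):
    H,W=c["depth"].shape; f=H/2/np.tan(np.radians(c["vertical_fov"]/2))
    K=np.array([[f,0,c["cx"]],[0,f,c["cy"]],[0,0,1.]])
    u,v=np.meshgrid(np.arange(W),np.arange(H))
    p=np.stack([u,v],-1).reshape(-1,1,2).astype(float)
    n=cv2.undistortPoints(p,K,np.array([c["k1"],0,0,0.]))[:,0]
    d=c["depth"].reshape(-1,1).astype(float)
    P=np.hstack([n*d,d])
    R=cv2.Rodrigues(np.array(c["rvec"],float))[0]
    return ((P-np.array(c["tvec"]).ravel())@R).reshape(H,W,3)
E
python3 - <<'E'
from h import *
s=sense(); print(s)
for n in("top","scene"):
    c=capture(n); cv2.imwrite(f"pics/{n}0.png",c["color"][...,::-1]); P=cloud(c); np.savez(n+".npz",P=P,col=c["color"],d=c["depth"])
    hsv=cv2.cvtColor(c["color"],cv2.COLOR_RGB2HSV)
    m=((P[...,2]>86)&(P[...,2]<98)&(c["depth"]>0)).astype(np.uint8)
    k,l,st,ce=cv2.connectedComponentsWithStats(m)
    for i in range(1,k):
        if st[i,4]>60:
            q=P[l==i]; r=cv2.minAreaRect(q[:,:2].astype(np.float32))
            print(n,ce[i].round(),st[i,4],np.round(r[0]),np.round(r[1]),round(r[2],1),np.median(q[:,2]).round(1),np.median(c["color"][l==i],0))
E
```

```text
{'time_s': 0.0, 'joints': array([ 9.63567259e-01,  3.13470337e-01,  1.49844192e+00, -8.73873414e-06,
        1.33100271e+00, -2.23366900e-01]), 'dq': array([ 0.00043023,  0.0008851 ,  0.00183461, -0.00030876,  0.00236217,
        0.00024946]), 'tau': array([ 2.01480134e-04, -4.12270725e+01, -2.59739524e+01, -1.57718373e-04,
        4.25507053e-03,  1.94301117e-05]), 'eef_pos': array([196.51451468, 486.65508062, 303.32278933]), 'ee_rot': array([-2.62868836e-04,  1.90753811e-01,  9.81637686e-01, -6.06667450e-04]), 'force': array([-0.61262131, -0.64287675, -0.83437287]), 'wrist_torque': array([-0.02854034,  0.04722168, -0.03626042]), 'grip_force': 0.0, 'grip_width': 0.99528235178508}
top [274.  94.] 67 [869.   9.] [57. 17.] 78.3 93.9 [26. 25. 28.]
top [147. 110.] 127 [802. 417.] [ 32. 153.] 9.5 94.2 [89. 93. 96.]
top [326. 108.] 61 [ 827. -155.] [122.   8.] 85.8 91.6 [61. 61. 66.]
top [378. 181.] 871 [ 597. -321.] [206.  43.] 7.0 92.1 [107.  40.  20.]
top [244. 194.] 1026 [546.  98.] [239.  42.] 8.4 92.0 [114.  47.  27.]
top [307. 201.] 1157 [531. -98.] [270.  42.] 6.3 91.8 [111.  43.  
[... 650 characters left out ...]
67.]
scene [240. 189.] 966 [532. -97.] [273.  47.] 6.3 91.3 [75. 26. 13.]
scene [ 96. 183.] 70 [ 875. -344.] [10. 77.] 87.3 93.2 [45. 24. 15.]
scene [ 97. 197.] 76 [ 893. -280.] [ 9. 59.] 86.0 92.4 [71. 47. 26.]
scene [424. 221.] 913 [198. 282.] [241.  43.] 27.1 91.2 [ 24.  66. 156.]
scene [276. 231.] 1118 [547.  98.] [241.  46.] 8.2 91.1 [75. 26. 13.]
scene [139. 259.] 232 [884.   0.] [78. 74.] 82.7 93.2 [17. 17. 18.]
scene [355. 283.] 1174 [501. 341.] [ 46. 177.] 85.4 92.1 [74. 26. 14.]
scene [383. 401.] 190 [648. 585.] [ 52. 105.] 42.1 91.8 [22. 40. 32.]
scene [202. 406.] 81 [927. 403.] [64.  8.] 86.0 95.4 [79. 84. 87.]
scene [278. 415.] 74 [828. 493.] [ 9. 37.] 81.0 96.0 [61.5 64.  66. ]
```

View pics/top0.png

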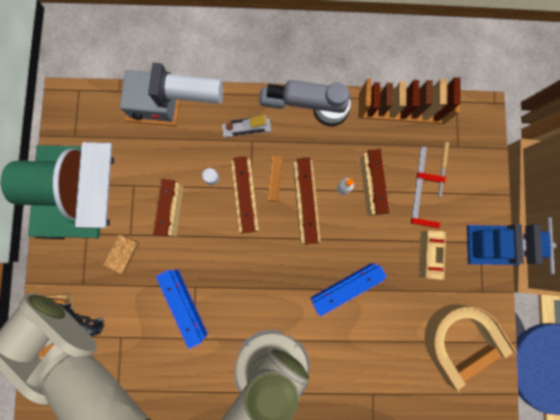

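View pics/scene0.png

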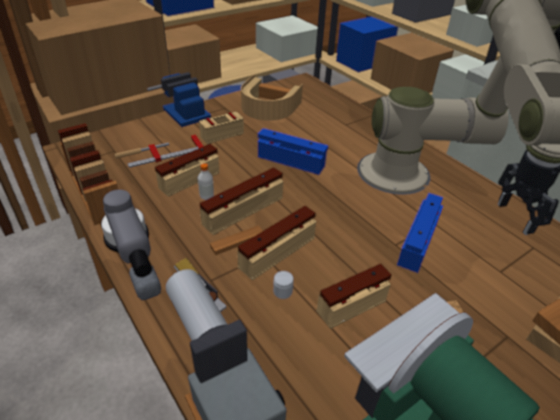

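Top and scene views agree. The dark bars are at bar1 (531,-98), bar2 (546,98), bar3 (598,-321) and bar4 (500,340), with tops at about 92 mm and lengths matching those given. The blue boxes at top-view pixels (349,290) and (179,309) are the look-alikes. Nothing stands tall between the bars except the glue bottle (347,186). I'm going over bar1 with the fingers shut.

Request:
step_arm --plan '[{"offset":[-4,-3.2,0],"rot":[0,0,0],"gripper":0},{"offset":[-7.5,-6,0],"rot":[0,0,0],"gripper":0},{"offset":[-11,-8.8,0],"rot":[0,0,0],"gripper":0},{"offset":[-14.5,-11.5,0],"rot":[0,0,0],"gripper":0},{"offset":[-18,-14.2,0],"rot":[0,0,0],"gripper":0},{"offset":[-21.5,-17,0],"rot":[0,0,0],"gripper":0},{"offset":[-25,-19.7,0],"rot":[0,0,0],"gripper":0},{"offset":[-28.5,-22.5,0],"rot":[0,0,0],"gripper":0},{"offset":[-32,-25.2,0],"rot":[0,0,0],"gripper":0},{"offset":[-35.5,-28,0],"rot":[0,0,0],"gripper":0},{"offset":[-39,-30.7,0],"rot":[0,0,0],"gripper":0},{"offset":[-42,-33,0],"rot":[0,0,0],"gripper":0}]'

```text
time_s: 1.3
eef_pos: [463.1, 21.5, 303.7]
ee_rot: [-0.0, 0.191, 0.982, -0.0]
force: [1.2, 1.4, -0.1]
grip_width: 0.002
grip_force: 0.0
```

Request:
step_arm --plan '[{"offset":[-3.5,-2.8,1],"rot":[0,0,0],"gripper":0},{"offset":[-7,-5.6,2],"rot":[0,0,0],"gripper":0},{"offset":[-9.5,-7.5,4],"rot":[0,0,0],"gripper":0},{"offset":[-10.9,-8.7,6],"rot":[0,0,0],"gripper":0},{"offset":[-10.9,-8.7,8],"rot":[0,0,0],"gripper":0},{"offset":[-10.9,-8.7,9],"rot":[0,0,0],"gripper":0},{"offset":[-10.9,-8.7,9],"rot":[0,0,0],"gripper":0},{"offset":[-10.9,-8.7,9],"rot":[0,0,0],"gripper":0},{"offset":[-10.9,-8.7,9],"rot":[0,0,0],"gripper":0}]'

```text
time_s: 2.2
eef_pos: [531.3, -97.7, 215.0]
ee_rot: [0.001, 0.19, 0.982, -0.0]
force: [-0.1, 0.6, 0.5]
grip_width: -0.0
grip_force: 0.0
```

```bash
python3 - <<'E'
from h import *
c=capture("scene"); im=c["color"][60:300,100:420,::-1]; cv2.imwrite("pics/s1.png",cv2.resize(im,None,fx=2.4,fy=2.4))
s=sense();w=capture("wrist");cv2.imwrite("pics/w1.png",w["color"][...,::-1])
from scipy.spatial.transform import Rotation as R
T=np.array(w["mount"]); q=s["ee_rot"]; 
w["rvec"]=np.zeros(3);w["tvec"]=np.zeros(3);P=cloud(w)
P=(P@T[:3,:3].T+T[:3,3])@R.from_quat([*q[1:],q[0]]).as_matrix().T+s["eef_pos"]
col=w["color"].astype(int); m=(w["depth"]>0)&(P[...,2]>84)&(P[...,2]<97)&(col[...,0]>col[...,2]*1.8)
Q=P[m]; Q=Q[abs(Q[:,1]+98)<80]; print(len(Q),cv2.minAreaRect(Q[:,:2].astype(np.float32)),np.median(Q[:,2]))
E
```

```text
21225 ((522.6217041015625, -99.66793823242188), (254.02015686035156, 42.56635284423828), 6.450146675109863) 92.9838104515791
```

View pics/s1.png

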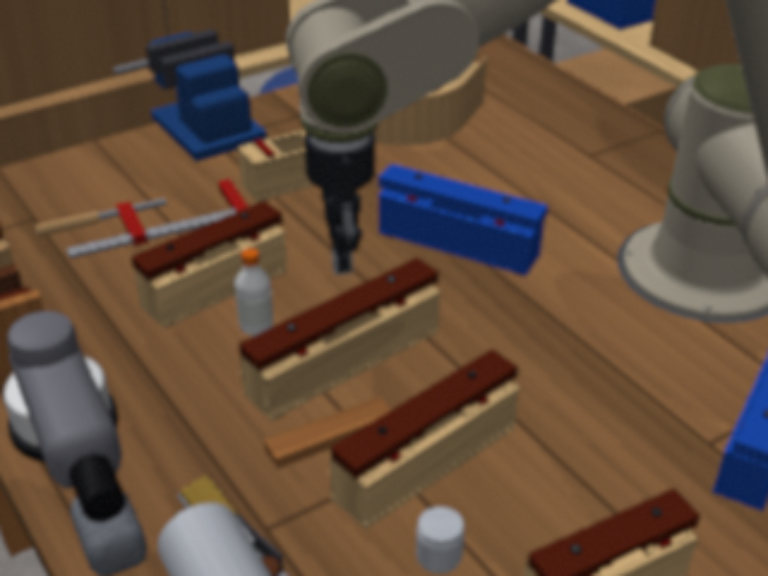

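View pics/w1.png

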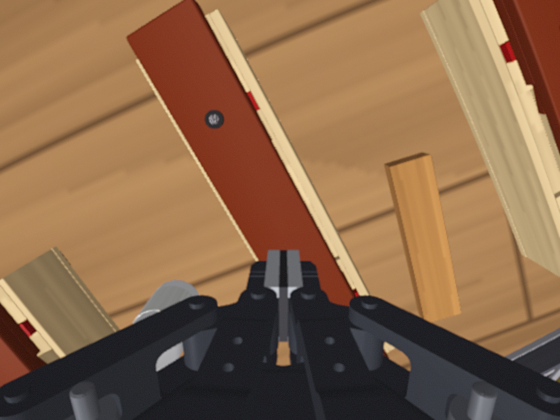

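The fingertips hang above the middle of bar1 (wrist pixel 283,255), and the wrist measurement agrees with a bar top of about 92 to 93 mm. I'm descending gently.

Request:
step_arm --plan '[{"offset":[0,0,1.5],"rot":[0,0,0],"gripper":0},{"offset":[0,0,3],"rot":[0,0,0],"gripper":0},{"offset":[0,0,4],"rot":[0,0,0],"gripper":0},{"offset":[0,0,4.4],"rot":[0,0,0],"gripper":0},{"offset":[0,0,4.5],"rot":[0,0,0],"gripper":0},{"offset":[0,0,4.6],"rot":[0,0,0],"gripper":0},{"offset":[0,0,4.7],"rot":[0,0,0],"gripper":0},{"offset":[0,0,4.8],"rot":[0,0,0],"gripper":0},{"offset":[0,0,4.8],"rot":[0,0,0],"gripper":0},{"offset":[0,0,4.8],"rot":[0,0,0],"gripper":0}]'

```text
time_s: 3.3
eef_pos: [531.0, -97.9, 166.0]
ee_rot: [0.0, 0.191, 0.982, -0.0]
force: [0.7, -0.8, -0.8]
grip_width: 0.002
grip_force: 0.0
```

Request:
step_arm --plan '[{"offset":[0,0,0.05],"rot":[0,0,0],"gripper":0},{"offset":[0,0,0.1],"rot":[0,0,0],"gripper":0},{"offset":[0,0,0.15],"rot":[0,0,0],"gripper":0},{"offset":[0,0,0.2],"rot":[0,0,0],"gripper":0},{"offset":[0,0,0.25],"rot":[0,0,0],"gripper":0},{"offset":[0,0,0.3],"rot":[0,0,0],"gripper":0},{"offset":[0,0,0.3],"rot":[0,0,0],"gripper":0}]'

```text
time_s: 4.0
eef_pos: [531.0, -98.0, 162.9]
ee_rot: [0.0, 0.191, 0.982, -0.0]
force: [-0.6, -0.2, 1.9]
grip_width: 0.002
grip_force: 1.1
```

Request:
step_arm --plan '[{"offset":[0,0,0.05],"rot":[0,0,0],"gripper":0},{"offset":[0,0,0.1],"rot":[0,0,0],"gripper":0},{"offset":[0,0,0.1],"rot":[0,0,0],"gripper":0}]'

```text
time_s: 4.3
eef_pos: [531.0, -98.0, 162.0]
ee_rot: [0.0, 0.191, 0.982, -0.0]
force: [-1.0, 1.0, 3.3]
grip_width: 0.002
grip_force: 1.6
```

A clear 3.3 N tap on bar1. Next I lift and move to bar2.

Request:
step_arm --plan '[{"offset":[0,0,-1],"rot":[0,0,0],"gripper":0},{"offset":[0,0,-4],"rot":[0,0,0],"gripper":0},{"offset":[0,0,-7],"rot":[0,0,0],"gripper":0},{"offset":[0.6,1.9,-8],"rot":[0,0,0],"gripper":0},{"offset":[1.6,5,-8],"rot":[0,0,0],"gripper":0},{"offset":[2.6,8.2,-8],"rot":[0,0,0],"gripper":0},{"offset":[3.6,11.4,-8],"rot":[0,0,0],"gripper":0},{"offset":[4.6,14.6,-8],"rot":[0,0,0],"gripper":0},{"offset":[5.5,17.5,-8],"rot":[0,0,0],"gripper":0},{"offset":[5.9,18.7,-7],"rot":[0,0,0],"gripper":0},{"offset":[5.9,18.7,-5],"rot":[0,0,0],"gripper":0},{"offset":[5.9,18.7,-5],"rot":[0,0,0],"gripper":0}]'

```text
time_s: 5.5
eef_pos: [545.3, 97.4, 209.5]
ee_rot: [-0.002, 0.191, 0.982, -0.0]
force: [0.2, -0.1, 0.1]
grip_width: 0.001
grip_force: 0.0
```

Request:
step_arm --plan '[{"offset":[0,0,2],"rot":[0,0,0],"gripper":0},{"offset":[0,0,4],"rot":[0,0,0],"gripper":0},{"offset":[0,0,4.4],"rot":[0,0,0],"gripper":0},{"offset":[0,0,4.5],"rot":[0,0,0],"gripper":0},{"offset":[0,0,4.6],"rot":[0,0,0],"gripper":0},{"offset":[0,0,4.7],"rot":[0,0,0],"gripper":0},{"offset":[0,0,4.75],"rot":[0,0,0],"gripper":0},{"offset":[0,0,4.8],"rot":[0,0,0],"gripper":0},{"offset":[0,0,4.85],"rot":[0,0,0],"gripper":0},{"offset":[0,0,4.9],"rot":[0,0,0],"gripper":0},{"offset":[0,0,4.95],"rot":[0,0,0],"gripper":0},{"offset":[0,0,4.95],"rot":[0,0,0],"gripper":0}]'

```text
time_s: 6.7
eef_pos: [546.4, 97.6, 162.5]
ee_rot: [0.0, 0.191, 0.982, 0.0]
force: [0.9, -0.5, 1.3]
grip_width: 0.0
grip_force: 1.3
```

Request:
step_arm --plan '[{"offset":[0,0,0.05],"rot":[0,0,0],"gripper":0},{"offset":[0,0,0.08],"rot":[0,0,0],"gripper":0},{"offset":[0,0,0.08],"rot":[0,0,0],"gripper":0}]'

```text
time_s: 7.0
eef_pos: [546.4, 97.6, 161.7]
ee_rot: [0.0, 0.191, 0.982, 0.0]
force: [1.0, -0.4, 3.1]
grip_width: -0.003
grip_force: 1.7
```

Bar2 is tapped with 3.1 N. On to bar3, high over bar1 and the glue.

Request:
step_arm --plan '[{"offset":[0,0,-1],"rot":[0,0,0],"gripper":0},{"offset":[0,0,-4],"rot":[0,0,0],"gripper":0},{"offset":[0,0,-8],"rot":[0,0,0],"gripper":0},{"offset":[-0.8,-1.5,-10],"rot":[0,0,0],"gripper":0},{"offset":[-2.6,-4.6,-10],"rot":[0,0,0],"gripper":0},{"offset":[-4.6,-8.2,-10],"rot":[0,0,0],"gripper":0},{"offset":[-6.6,-11.8,-10],"rot":[0,0,0],"gripper":0},{"offset":[-8.6,-15.4,-10],"rot":[0,0,0],"gripper":0},{"offset":[-10.6,-19,-10],"rot":[0,0,0],"gripper":0},{"offset":[-12.6,-22.6,-10],"rot":[0,0,0],"gripper":0},{"offset":[-14,-25.2,-10],"rot":[0,0,0],"gripper":0},{"offset":[-14,-25.2,-10],"rot":[0,0,0],"gripper":0}]'

```text
time_s: 8.2
eef_pos: [581.3, -191.8, 261.3]
ee_rot: [-0.0, 0.193, 0.981, -0.0]
force: [0.8, 0.2, 0.5]
grip_width: 0.002
grip_force: 0.0
```

Request:
step_arm --plan '[{"offset":[-1.5,-2.7,0],"rot":[0,0,0],"gripper":0},{"offset":[-3.5,-6.3,0],"rot":[0,0,0],"gripper":0},{"offset":[-5.4,-9.7,0],"rot":[0,0,0],"gripper":0},{"offset":[-6.4,-11.7,0],"rot":[0,0,0],"gripper":0},{"offset":[-6.4,-11.7,2],"rot":[0,0,0],"gripper":0},{"offset":[-6.4,-11.7,5],"rot":[0,0,0],"gripper":0},{"offset":[-6.4,-11.7,5],"rot":[0,0,0],"gripper":0},{"offset":[-6.4,-11.7,5],"rot":[0,0,0],"gripper":0}]'

```text
time_s: 9.0
eef_pos: [597.5, -320.3, 212.4]
ee_rot: [-0.0, 0.19, 0.982, 0.0]
force: [-0.3, 0.3, 0.6]
grip_width: 0.002
grip_force: 0.0
```

Request:
step_arm --plan '[{"offset":[0,0,2],"rot":[0,0,0],"gripper":0},{"offset":[0,0,4],"rot":[0,0,0],"gripper":0},{"offset":[0,0,4.4],"rot":[0,0,0],"gripper":0},{"offset":[0,0,4.5],"rot":[0,0,0],"gripper":0},{"offset":[0,0,4.6],"rot":[0,0,0],"gripper":0},{"offset":[0,0,4.7],"rot":[0,0,0],"gripper":0},{"offset":[0,0,4.75],"rot":[0,0,0],"gripper":0},{"offset":[0,0,4.8],"rot":[0,0,0],"gripper":0},{"offset":[0,0,4.85],"rot":[0,0,0],"gripper":0},{"offset":[0,0,4.9],"rot":[0,0,0],"gripper":0},{"offset":[0,0,4.95],"rot":[0,0,0],"gripper":0},{"offset":[0,0,4.95],"rot":[0,0,0],"gripper":0}]'

```text
time_s: 10.2
eef_pos: [597.4, -321.1, 162.3]
ee_rot: [0.0, 0.191, 0.982, -0.0]
force: [1.2, -0.4, 2.5]
grip_width: -0.0
grip_force: 1.4
```

Bar3 is tapped with 2.5 N. On to bar4.

Request:
step_arm --plan '[{"offset":[0,0,-1],"rot":[0,0,0],"gripper":0},{"offset":[0,0,-4],"rot":[0,0,0],"gripper":0},{"offset":[0,0,-8],"rot":[0,0,0],"gripper":0},{"offset":[1,1.7,-10],"rot":[0,0,0],"gripper":0},{"offset":[2.8,4.8,-10],"rot":[0,0,0],"gripper":0},{"offset":[4.8,8.2,-10],"rot":[0,0,0],"gripper":0},{"offset":[6.8,11.6,-10],"rot":[0,0,0],"gripper":0},{"offset":[8.8,15,-10],"rot":[0,0,0],"gripper":0},{"offset":[10.8,18.4,-10],"rot":[0,0,0],"gripper":0},{"offset":[12.8,21.8,-10],"rot":[0,0,0],"gripper":0},{"offset":[14.8,25.2,-10],"rot":[0,0,0],"gripper":0},{"offset":[16.8,28.6,-10],"rot":[0,0,0],"gripper":0}]'

```text
time_s: 11.4
eef_pos: [548.0, 8.6, 262.6]
ee_rot: [-0.0, 0.191, 0.982, -0.0]
force: [1.0, 0.3, 0.5]
grip_width: -0.0
grip_force: 0.0
```

Request:
step_arm --plan '[{"offset":[2,3.4,0],"rot":[0,0,0],"gripper":0},{"offset":[4,6.8,0],"rot":[0,0,0],"gripper":0},{"offset":[6,10.2,0],"rot":[0,0,0],"gripper":0},{"offset":[8,13.6,0],"rot":[0,0,0],"gripper":0},{"offset":[10,17,0],"rot":[0,0,0],"gripper":0},{"offset":[12,20.4,0],"rot":[0,0,0],"gripper":0},{"offset":[14,23.8,0],"rot":[0,0,0],"gripper":0},{"offset":[16,27.2,0],"rot":[0,0,0],"gripper":0},{"offset":[17,29,0],"rot":[0,0,0],"gripper":0},{"offset":[17,29,2],"rot":[0,0,0],"gripper":0},{"offset":[17,29,5],"rot":[0,0,0],"gripper":0},{"offset":[17,29,5],"rot":[0,0,0],"gripper":0}]'

```text
time_s: 12.6
eef_pos: [498.1, 339.2, 208.9]
ee_rot: [-0.003, 0.191, 0.982, -0.002]
force: [-0.6, -0.6, -0.5]
grip_width: -0.002
grip_force: 0.0
```

Request:
step_arm --plan '[{"offset":[0,0,0],"rot":[0,0,0],"gripper":0},{"offset":[0,0,2],"rot":[0,0,0],"gripper":0},{"offset":[0,0,4],"rot":[0,0,0],"gripper":0},{"offset":[0,0,4.4],"rot":[0,0,0],"gripper":0},{"offset":[0,0,4.5],"rot":[0,0,0],"gripper":0},{"offset":[0,0,4.6],"rot":[0,0,0],"gripper":0},{"offset":[0,0,4.7],"rot":[0,0,0],"gripper":0},{"offset":[0,0,4.8],"rot":[0,0,0],"gripper":0},{"offset":[0,0,4.85],"rot":[0,0,0],"gripper":0},{"offset":[0,0,4.9],"rot":[0,0,0],"gripper":0},{"offset":[0,0,4.95],"rot":[0,0,0],"gripper":0},{"offset":[0,0,4.95],"rot":[0,0,0],"gripper":0}]'

```text
time_s: 13.8
eef_pos: [499.7, 339.7, 162.8]
ee_rot: [0.0, 0.191, 0.982, 0.0]
force: [1.2, 0.8, 1.4]
grip_width: -0.001
grip_force: 1.1
```

Request:
step_arm --plan '[{"offset":[0,0,0.05],"rot":[0,0,0],"gripper":0},{"offset":[0,0,0.08],"rot":[0,0,0],"gripper":0},{"offset":[0,0,0.08],"rot":[0,0,0],"gripper":0}]'

```text
time_s: 14.1
eef_pos: [499.7, 339.7, 162.0]
ee_rot: [0.0, 0.191, 0.982, 0.0]
force: [1.3, 0.5, 2.6]
grip_width: 0.001
grip_force: 1.6
```

Request:
step_arm --plan '[{"offset":[0,0,-1],"rot":[0,0,0],"gripper":0},{"offset":[0,0,-4],"rot":[0,0,0],"gripper":0},{"offset":[0,0,-8],"rot":[0,0,0],"gripper":0},{"offset":[0,0,-12],"rot":[0,0,0],"gripper":0},{"offset":[0,0,-14],"rot":[0,0,0],"gripper":0},{"offset":[0,0,-14],"rot":[0,0,0],"gripper":0},{"offset":[0,0,-14],"rot":[0,0,0],"gripper":0}]'

```text
time_s: 14.8
eef_pos: [499.2, 339.5, 301.3]
ee_rot: [-0.001, 0.191, 0.982, -0.0]
force: [-0.7, -0.8, -0.0]
grip_width: 0.002
grip_force: 0.0
```

```bash
python3 - <<'E'
from h import *
for n in("top","scene"):
    c=capture(n); P=cloud(c); col=c["color"].astype(int)
    m=((P[...,2]>86)&(P[...,2]<98)&(col[...,0]>2*col[...,2])).astype(np.uint8)
    k,l,st,ce=cv2.connectedComponentsWithStats(m)
    for i in range(1,k):
        if st[i,4]>200:
            q=P[l==i]; r=cv2.minAreaRect(q[:,:2].astype(np.float32)); print(n,np.round(r[0]),np.round(r[1]),np.median(q[:,2]).round(1))
E
```

```text
top [ 597. -321.] [206.  44.] 91.8
top [545.  98.] [238.  42.] 91.8
top [531. -99.] [270.  42.] 92.0
top [499. 339.] [ 43. 174.] 91.7
scene [ 597. -321.] [211.  48.] 91.7
scene [532. -97.] [273.  47.] 91.2
scene [548.  99.] [238.  46.] 91.1
scene [502. 340.] [ 45. 176.] 92.0
```

All four bars are tapped, sprung back up and still in place.

```bash
python3 -c "
from rig import *
print(finish_job())"
```

```text
the job is handed in; nothing more can be done
None
```

I tapped all four bars over their middles, longest to shortest, with measured contact forces of about 2.5–3.3 N. A final camera check showed every bar sprung back up and in place; I didn't re-measure the other objects. The job is handed in (no verdict was returned).

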